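Load the sanding cradle

ROBOT

A 6-joint arm with a two-finger parallel gripper is mounted at the origin on a cart in front of the work surface, level with it; the furniture and walls round the work are solid. World frame = base frame: x ahead of the robot, y to its left, z up, the work surface at z = 0. Lengths are in m, angles in rad, forces in N, time in s.
With the tool pointing down it reaches from about 0.3 to 0.875 m from the base axis. Payload 6.4 kg.
Tool frame: the origin (TCP) lies midway between the tips of the shut fingers; the grasp point (between the pads) lies 19 mm behind it; z points along the fingers, y is the line along which they close (so a half turn about z gives the same grasp; the last joint's range is limited). The gripper opens to 85 mm and grips with 20 to 120 N. Pads are 22 mm wide; open, the fingers measure 114 mm over their backs; the gripper's body (76 mm by 85 mm) begins 54 mm behind the grasp point. The pads swing forward as they close: fully open they stand 13 mm farther back than shut.
Start: joints at [-0.206, 0.181, 1.607, -0, 1.354, -0.206], TCP at [0.575, 0, 0.231] pointing down, gripper open.
Joint ranges: [-2.99, 2.99], [-0.89, 2.07], [0.3, 2.58], [-1.14, 4.28], [0, 2.63], [-3.12, 3.12]. Speed limits (rad/s): [2.57, 2.57, 3.01, 3.14, 3.14, 3.14].

INTERFACE

Orientations are given as a unit quaternion [w, x, y, z].
In Python, from bench import ctrl gives the robot as it stands. The module is installed in compiled form; this text tells all that it offers.
- The arm moves only by the tool move_arm, never from a script. Its argument "plan" is one flat list of numbers, 6 for each row, row after row: the shift along the world's x, y, z in units of 50 mm (1.0 is 50 mm), then the turn, a rotation vector about the world's x, y, z in rad. A call has 1 to 10 rows; each row is the pose to reach, as a shift and turn from the pose commanded when the call began; what a row does not reach only later rows make up. A row lasts 1/8 s, in which the tool goes at most 62.5 mm and 10.7 degrees, less where a joint would pass 70% of its speed; a pose out of reach is approached as far as the arm can. A call with a gripper value outside its range is refused whole. "grip" is the finger opening in mm, from 0 to 85.4, set as the call begins (left out, the last holds). The fingers move at their own pace and stop on an object; the grip force is fixed at half the most. Time passes only in rows, so rows that repeat a pose let the fingers close. It gives the time, the measured TCP pose, the force, the opening and the grip force at its end, in the units of the state.
- ctrl.get_obs(): the state, without advancing time (a new reading comes with each control period).
- ctrl.camera(name): name is "scene" or "side" or "wrist"; returns a dict with "pixels" (400x640x3 uint8, red, green, blue), "fx", "fy", "cx", "cy" (pixels), "origin" and "attitude" of the camera in the world. Camera axes: x right, y down, z forward; pixel columns grow to the right and rows downward; lengths in m; the calibration is good to about 2 mm. A picture is of the moment at which its call begins. There is no depth.
- ctrl.hand_in(): hands the job in; it is judged then, once.
The state is a dict: "time_s": time; "q": joint angles; "dq": joint speeds; "joint_efforts": joint torques, N m; "eef_pos": TCP position; "eef_rot": TCP orientation; "wrist_force": force on the tool from outside, world axes, zero at the start; "torque": the same for the moment, N m; "opening": opening from 0.0 (shut) to 1.0 (fully open); "grasp_force": force on a finger pad.
Only numpy, scipy, OpenCV 4.12 (cv2) and the standard library are available. Lean on these libraries where they do the work, as an engineer would, in place of code of your own. Each camera call takes 0.05 s, during which the arm holds its last target. There are 200 camera calls.

TASK

Load the flat, broad pine offcut into the plywood sanding cradle that is screwed to the bench: tuck one end of it under the metal lip, then lower its other end behind the low stop so that it lies flat on the bed, and let go. Leave the two thicker pine offcuts where they lie.

Things in the scene. Friction and masses are not known exactly. Their poses are not given: they have to be found in the camera images.
- flat_offcut: The flat pine offcut to load: a plain board 60 x 120 x 22 mm (its x, y, z), about 0.08 kg, loose, lying flat on the bench with its long side pointing roughly away from the robot. Origin at the centre of its underside; own y axis along its 120 mm length. Both ends are alike. It can be gripped from above across its 60 mm width.
- seat (a point): Seat of the sanding cradle, a fixed plywood holder 174 x 110 x 60 mm: the top of its bed, mid-pocket, 18 mm above the bench. x runs from lip end (nearer the robot) to stop end, z up. Bed strip 134 x 44 mm, 10 mm above the base board, open at both sides for fingers. End wall's inner face at x = -67 mm. Stop: inner face at x = +67 mm, 18 mm above the bed, 10 thick, 70 wide.
- lip_edge (a point): Middle of the lower edge of the cradle's aluminium lip, 42 mm on the lip side of the seat, 36 mm above the bed; axes as the seat's. The lip reaches 25 mm out from the end wall, is 6 mm thick, and rests on cheeks 76 mm apart (100 outside) that end with it. Lip edge to stop is 109 mm: the 120 mm board goes in only tilted, 11 to 15 degrees, lip-side end low.
- thick_offcut: A pine offcut 45 x 90 x 35 mm (its x, y, z), loose, a bystander. Origin at the centre of its underside.
- stub_offcut: A short pine offcut 45 x 70 x 45 mm (its x, y, z), loose, a bystander. Origin at the centre of its underside.

How it is judged:
By the outcome, as a careful person would: the job done as asked, in the order asked, and still so for the second after the job is handed in, with the robot touching nothing.
It also fails if it takes over 38 s, if anything falls off the work surface, if the arm or the gripper's body presses on something with over 40 N, if the wrist force passes 120 N, or if a joint passes its speed limit or range.

## Working session

There is one attempt and no reset: what is moved stays moved. The work goes in short steps, Python scripts to look and compute and a tool call to move; the robot and the scene stay as the last step left them, time stands still between calls to the robot, and variables do not carry over. Pictures are saved under pics/ and viewed, at most 13 in all, crops included, and the job is handed in when it is done.

Besides the shell and the picture viewer there is one more tool, called after "Request:" as name(argument=value, ...), one argument or row to a line, values as JSON. move_arm: Moves the arm, as the interface text tells. Its arguments: {"type":"object","properties":{"plan":{"type":"array"},"grip":{"type":"number"}},"required":["plan"]}

```bash
mkdir -p pics; cat > h.py <<'E'
import numpy as np, cv2
from bench import ctrl
from scipy.spatial.transform import Rotation as R
def snap(name,fn=None):
    c=ctrl.camera(name)
    if fn: cv2.imwrite('pics/'+fn,c['pixels'][:,:,::-1])
    return c
def rot(c):
    a=np.array(c['attitude'],float)
    return a if a.shape==(3,3) else R.from_quat(a,scalar_first=True).as_matrix()
def ray(c,u,v,z):
    d=rot(c)@np.array([(u-c['cx'])/c['fx'],(v-c['cy'])/c['fy'],1]); o=np.array(c['origin'])
    return o+d*(z-o[2])/d[2]
def proj(c,p):
    q=rot(c).T@(np.array(p)-c['origin']); return np.array([c['cx']+c['fx']*q[0]/q[2],c['cy']+c['fy']*q[1]/q[2]])
E
python3 - <<'E'
from h import *
for n in('scene','wrist'):
    c=snap(n,n+'0.png'); print(n,c['origin'],c['attitude'],c['fx'],c['cx'],c['cy'])
print(ctrl.get_obs())
E
```

```text
scene [ 0.27389104 -0.47497447  0.6862312 ] [-0.36524851  0.90415316 -0.20478882  0.08462938] 409.76278984167254 320.02232678699704 202.8957213898316
wrist [0.57440276 0.06857581 0.37234321] [ 1.36410412e-01  9.90652285e-01 -3.01672118e-04 -3.97911332e-04] 293.4200275087291 318.30527654468926 202.03135245043902
{'time_s': 0.1, 'q': array([-2.06320417e-01,  1.81474962e-01,  1.60788330e+00, -7.25650158e-06,
        1.35375761e+00, -2.06292165e-01]), 'dq': array([ 2.77676033e-04, -3.12213802e-03, -1.95448104e-03,  1.63914745e-03,
       -1.05079773e-05,  1.34014359e-03]), 'joint_efforts': array([-2.02498759e-04, -4.45872438e+01, -3.52238703e+01, -4.27332343e-04,
        4.16999465e-03,  3.20961749e-05]), 'eef_pos': array([5.74528276e-01, 1.02188111e-04, 2.30481541e-01]), 'eef_rot': array([-6.35497520e-04,  7.07116010e-01,  7.07097142e-01, -4.19766199e-04]), 'wrist_force': array([ 0.53713282, -0.59862525, -0.1229979 ]), 'torque': array([ 0.0427689 , -0.01734357,  0.01933288]), 'grasp_force': 0.0, 'opening': 0.9973535208942094}
```

View pics/scene0.png

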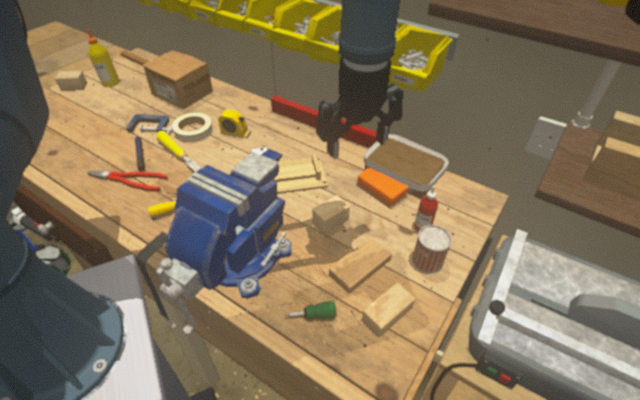

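View pics/wrist0.png

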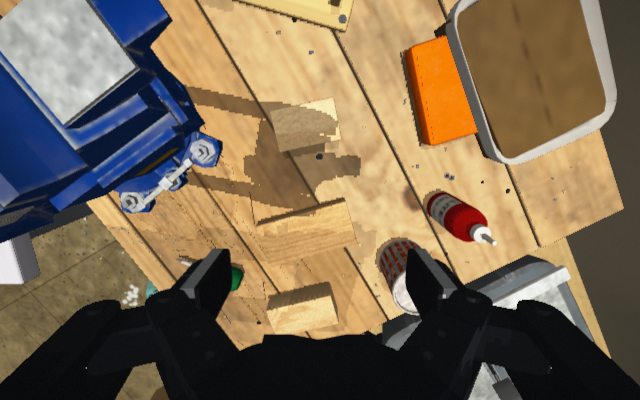

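The wrist view shows the flat board at about (305,232), the stub at (305,125), the thick offcut at (305,308) and part of the cradle at (290,10). In the scene view the board is at (360,263), and the cradle at (300,172), partly hidden behind the vise.

```bash
python3 - <<'E'
from h import *
s=snap('scene');w=snap('wrist');c=snap('side','side0.png')
print(c['origin'],c['attitude'])
print('board',ray(s,360,261,.022),ray(w,305,228,.022))
for p in[(257,222),(348,200),(357,243),(262,262)]: print(ray(w,*p,.022))
print('cradle scene',ray(s,300,172,.018),ray(s,318,160,.036),ray(w,342,22,.036))
print('vise corner', ray(w,210,145,.03), ray(w,165,20,.13))
im=s['pixels'][120:320,220:460,::-1]
cv2.imwrite('pics/crop1.png',cv2.resize(im,(720,600),interpolation=cv2.INTER_CUBIC))
E
```

```text
[0.10833455 0.66691871 0.55660058] [ 0.15161746 -0.25397289  0.84076056 -0.45346621]
board [ 0.55586707 -0.07535732  0.022     ] [ 0.55733228 -0.06418051  0.022     ]
[ 0.49671097 -0.05606045  0.022     ]
[ 0.61106254 -0.02727772  0.022     ]
[ 0.62421907 -0.08485213  0.022     ]
[ 0.50010464 -0.11182384  0.022     ]
cradle scene [0.55640246 0.22260208 0.018     ] [0.60647723 0.22538961 0.036     ] [0.59850691 0.16406705 0.036     ]
vise corner [0.44979847 0.04057138 0.03      ] [0.46233508 0.13878976 0.13      ]
```

View pics/side0.png

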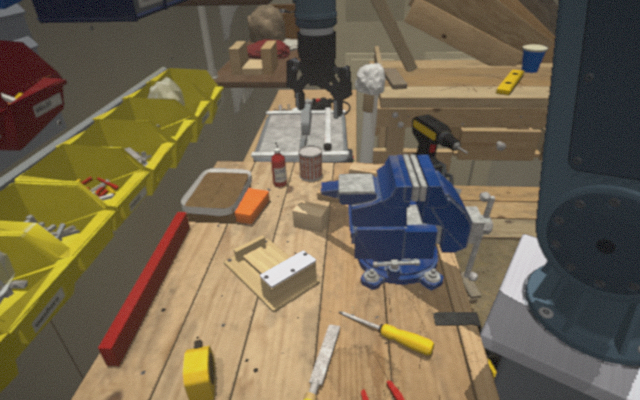

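View pics/crop1.png

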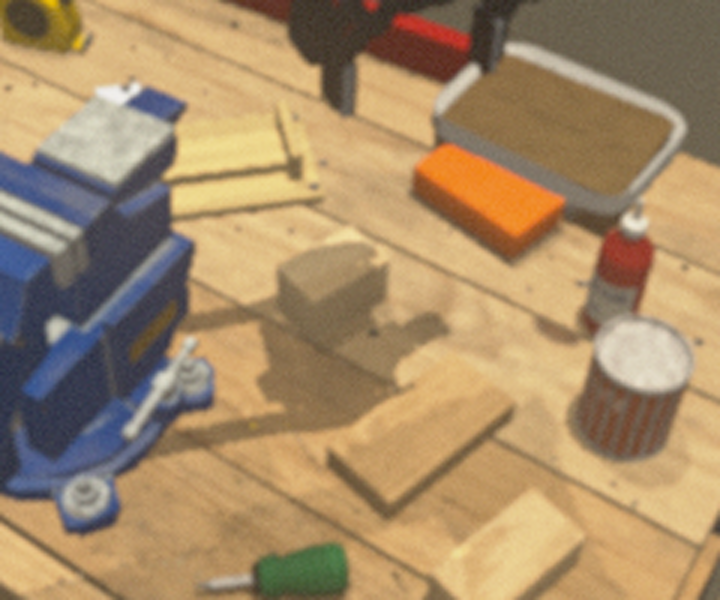

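The side view shows the cradle with its lip at (288,270) and its stop at about (250,250). The crop confirms the board is lying clear of other things. Next I'll look at the cradle from above.

Request:
move_arm(
  plan=[0, 1, 0, 0, 0, 0, 0, 2, 0, 0, 0, 0, 0, 3, 0, 0, 0, 0, 0, 4, 0, 0, 0, 0, 0, 4, 0, 0, 0, 0, 0, 4, 0, 0, 0, 0],
)

```text
time_s: 1.0
eef_pos: [0.5749, 0.1998, 0.231]
eef_rot: [0.0, 0.707, 0.707, -0.0]
wrist_force: [-0.3, 0.4, 0.6]
opening: 0.996
grasp_force: 0.0
```

```bash
python3 - <<'E'
from h import *
c=snap('wrist','wrist1.png'); print(c['origin'],c['attitude'],ctrl.get_obs()['time_s'])
import pickle; pickle.dump(c,open('w1.pkl','wb'))
E
```

```text
[0.57456096 0.26839727 0.372884  ] [ 1.36863474e-01  9.90589887e-01 -3.64333396e-05  2.51447805e-04] 1.05
```

View pics/wrist1.png

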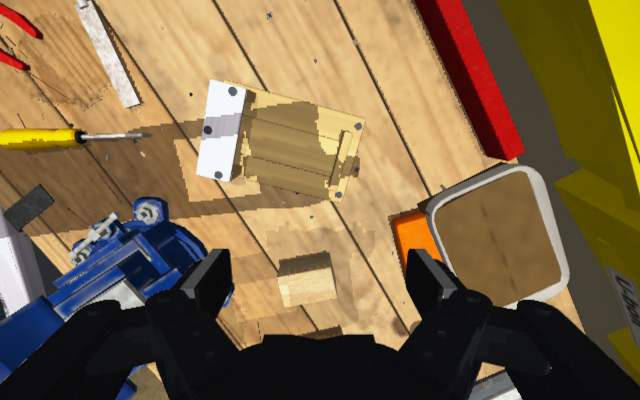

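The cradle is clear: lip corners at about (211,80), (246,87), (233,182) and (197,175), stop at about (345,160). I'll enlarge it for pixel accuracy.

```bash
python3 - <<'E'
from h import *
import pickle; c=pickle.load(open('w1.pkl','rb'))
im=c['pixels'][70:215,185:380,::-1]
cv2.imwrite('pics/crop2.png',cv2.resize(im,None,fx=4,fy=4,interpolation=cv2.INTER_CUBIC))
lip=[ray(c,*p,.060) for p in[(211,80),(246,87),(233,182),(197,175)]]
print(np.round(lip,4)); 
print([np.round(ray(c,*p,.008),4) for p in[(366,120),(345,203)]])
E
```

```text
[[0.4683 0.306  0.06  ]
 [0.5026 0.2995 0.06  ]
 [0.482  0.2029 0.06  ]
 [0.4438 0.2106 0.06  ]]
[array([0.6319, 0.2677, 0.008 ]), array([0.6093, 0.1643, 0.008 ])]
```

View pics/crop2.png

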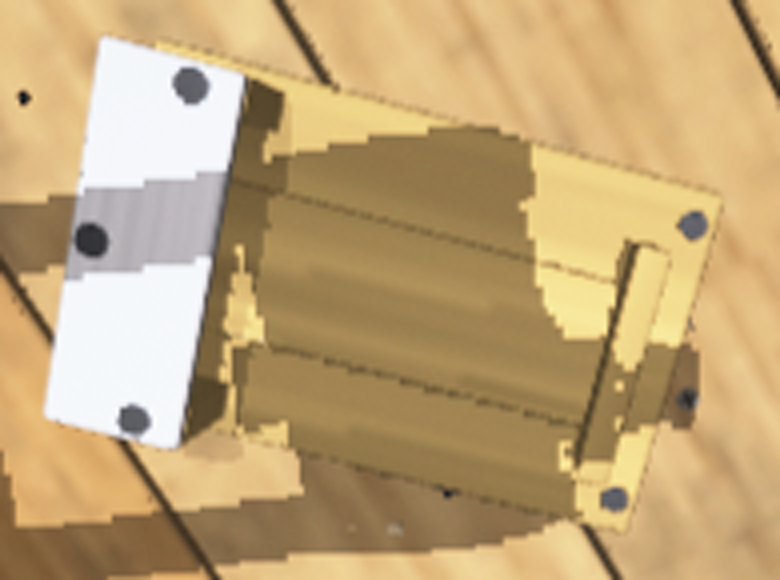

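```bash
python3 - <<'E'
from h import *
import pickle; c=pickle.load(open('w1.pkl','rb'))
f=lambda x,y,z: ray(c,x/4-.375+185,y/4-.375+70,z)
L=np.array([f(*p,.06) for p in[(102,36),(245,76),(180,447),(45,415)]])
B=np.array([f(*p,.008) for p in[(722,198),(628,530)]])
S=np.array([f(*p,.036) for p in[(670,252),(610,478)]])
print(L.round(4),B.round(4),S.round(4))
n=lambda a,b:(np.hypot(*(a-b)[:2]).round(4), np.degrees(np.arctan2(*(a-b)[1::-1])).round(2))
print('lip front',n(L[1],L[2]),'back',n(L[0],L[3]),'sides',n(L[1],L[0]),n(L[2],L[3]),'base',n(B[0],B[1]),'stop',n(S[0],S[1]))
fm=(L[1]+L[2])/2; bm=B.mean(0); sm=S.mean(0)
print('lipfront->base end',n(bm,fm),'lip->stop outer',n(sm,fm),fm,bm,sm)
E
```

```text
[[0.4676 0.3072 0.06  ]
 [0.5024 0.298  0.06  ]
 [0.4784 0.2036 0.06  ]
 [0.4427 0.2124 0.06  ]] [[0.6308 0.2687 0.008 ]
 [0.6049 0.1655 0.008 ]] [[0.6126 0.2541 0.036 ]
 [0.5969 0.1893 0.036 ]]
lip front (np.float64(0.0974), np.float64(75.75)) back (np.float64(0.0981), np.float64(75.33)) sides (np.float64(0.036), np.float64(-14.94)) (np.float64(0.0367), np.float64(-13.85)) base (np.float64(0.1064), np.float64(75.91)) stop (np.float64(0.0667), np.float64(76.43))
lipfront->base end (np.float64(0.1318), np.float64(-14.81)) lip->stop outer (np.float64(0.118), np.float64(-14.26)) [0.49038402 0.25077097 0.06      ] [0.61782907 0.21708048 0.008     ] [0.60473055 0.22171173 0.036     ]
```

Request:
move_arm(
  plan=[0, -0.7, 0, 0, 0, -0.16, -0.1, -1.4, 0, 0, 0, -0.32, -0.1, -2.1, 0, 0, 0, -0.48, -0.2, -2.8, 0, 0, 0, -0.64, -0.2, -3.5, 0, 0, 0, -0.8, -0.3, -4.2, -0.2, 0, 0, -0.96, -0.3, -4.9, -0.8, 0, 0, -1.12, -0.34, -5.42, -1.4, 0, 0, -1.28, -0.34, -5.42, -2, 0, 0, -1.335, -0.34, -5.42, -2, 0, 0, -1.335],
)

```text
time_s: 2.3
eef_pos: [0.5556, -0.072, 0.1289]
eef_rot: [-0.001, 0.993, 0.116, -0.003]
wrist_force: [-0.2, 0.9, 0.3]
opening: 0.998
grasp_force: 0.0
```

```bash
python3 - <<'E'
from h import *
c=snap('wrist','wrist2.png'); print(c['origin'],ctrl.get_obs()['eef_pos'])
import pickle; pickle.dump(c,open('w2.pkl','wb'))
E
```

```text
[ 0.62265846 -0.05639615  0.27051015] [ 0.55702709 -0.07190962  0.13078001]
```

View pics/wrist2.png

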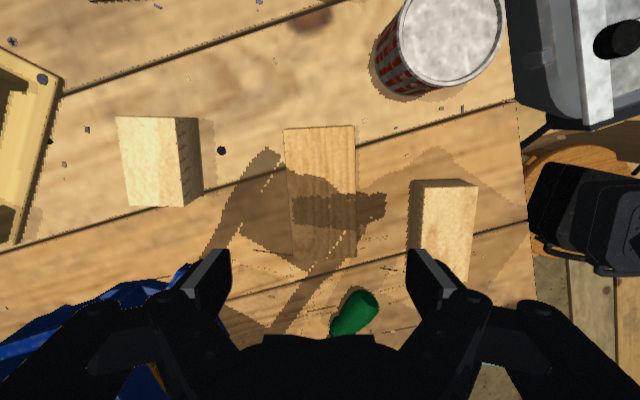

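The board fills roughly (284,129), (354,126), (357,256), (292,258), and the thick offcut's near edge runs along column 412. I'll check the position and the gap for the finger.

```bash
python3 - <<'E'
from h import *
import pickle; c=pickle.load(open('w2.pkl','rb'))
P=np.array([ray(c,*p,.022) for p in[(284,129),(354,126),(357,256),(292,258)]]); print(P.round(4))
for i,j in((1,0),(1,2),(0,3),(2,3)): d=(P[i]-P[j])[:2]; print(np.hypot(*d).round(4),np.degrees(np.arctan2(d[1],d[0])).round(1))
m=P.mean(0);print('centre',m)
ob=ctrl.get_obs(); Y=R.from_quat(ob['eef_rot'],scalar_first=True).as_matrix(); print('tool y',Y[:,1])
for p,z in[((412,190),.035),((408,235),.035),((413,250),.0),((200,190),0)]:
    q=ray(c,*p,z); print(q.round(4),'along tool y',(q-m)@Y[:,1],'tool x',(q-m)@Y[:,0])
E
```

```text
[[ 0.6079 -0.0303  0.022 ]
 [ 0.6235 -0.0857  0.022 ]
 [ 0.5112 -0.1192  0.022 ]
 [ 0.4952 -0.0608  0.022 ]]
0.0575 -74.3
0.1171 16.6
0.1167 15.2
0.0605 -74.7
centre [ 0.55947322 -0.0740066   0.022     ]
tool y [ 0.23298646 -0.97247926 -0.00118464]
[ 0.5852 -0.1441  0.035 ] along tool y 0.07414492850537419 tool x 0.00862850544590625
[ 0.5464 -0.1533  0.035 ] along tool y 0.0740909219033952 tool x -0.03121575463351444
[ 0.5208 -0.1777  0.    ] along tool y 0.09183870126993932 tool x -0.0617193292611497
[0.5331 0.0383 0.    ] along tool y -0.11534959256007832 tool x 0.0006013097099512802
```

Request:
move_arm(
  plan=[0.02, -0.05, 0, 0, 0, 0.035, 0.02, -0.05, -0.8, 0, 0, 0.035, 0.02, -0.05, -1.6, 0, 0, 0.035, 0.02, -0.05, -2.2, 0, 0, 0.035, 0.02, -0.05, -2.5, 0, 0, 0.035, 0.02, -0.05, -2.66, 0, 0, 0.035, 0.02, -0.05, -2.66, 0, 0, 0.035, 0.02, -0.05, -2.66, 0, 0, 0.035],
  grip=85,
)

```text
time_s: 3.35
eef_pos: [0.56, -0.0738, -0.0004]
eef_rot: [0.0, 0.991, 0.135, 0.001]
wrist_force: [-0.1, -0.0, -0.8]
opening: 0.998
grasp_force: 0.0
```

Request:
move_arm(
  plan=[0, 0, 0, 0, 0, 0, 0, 0, 0, 0, 0, 0, 0, 0, 0, 0, 0, 0, 0, 0, 0, 0, 0, 0, 0, 0, 0, 0, 0, 0, 0, 0, 0, 0, 0, 0, 0, 0, 0, 0, 0, 0],
  grip=40,
)

```text
time_s: 4.22
eef_pos: [0.5599, -0.0738, -0.0006]
eef_rot: [0.0, 0.991, 0.135, 0.001]
wrist_force: [-0.1, 0.2, 6.3]
opening: 0.686
grasp_force: 65.4
```

Request:
move_arm(
  plan=[0, 0, 0.5, 0, 0, 0, 0, 0, 1.4, 0, 0, 0, 0, 0.4, 2.2, 0, 0, 0, 0, 1.3, 2.44, 0, 0, -0.1, 0, 2.4, 2.44, 0, 0, -0.2, 0.05, 3.5, 2.44, 0, 0, -0.3, 0.1, 4.6, 2.44, 0, 0, -0.4, 0.1, 5.6, 2.44, 0, 0, -0.48, 0.1, 6.11, 2.44, 0, 0, -0.52, 0.1, 6.11, 2.44, 0, 0, -0.52],
)

```text
time_s: 5.48
eef_pos: [0.5633, 0.2339, 0.12]
eef_rot: [-0.0, 0.992, -0.123, -0.0]
wrist_force: [0.4, -0.7, -0.7]
opening: 0.685
grasp_force: 64.7
```

Request:
move_arm(
  plan=[0, 0, 0, -0.028, -0.11, 0, 0, 0, 0, -0.056, -0.22, 0, 0, 0, -0.3, -0.056, -0.22, 0, 0, 0, -0.6, -0.056, -0.22, 0, 0, 0, -0.6, -0.056, -0.22, 0, 0, 0, -0.6, -0.056, -0.22, 0],
)

```text
time_s: 6.22
eef_pos: [0.5646, 0.2315, 0.09]
eef_rot: [0.014, 0.986, -0.124, 0.112]
wrist_force: [-0.4, 0.3, -1.4]
opening: 0.686
grasp_force: 64.7
```

```bash
python3 - <<'E'
from h import *
import pickle
s=snap('side');w=snap('wrist'); pickle.dump((s,w),open('sw.pkl','wb'))
a=cv2.resize(s['pixels'][180:340,180:380,::-1],(600,480),interpolation=cv2.INTER_CUBIC)
cv2.imwrite('pics/side3.png',a); cv2.imwrite('pics/wrist3.png',w['pixels'][:,:,::-1])
ob=ctrl.get_obs(); print(ob['eef_pos'],ob['eef_rot'],ob['opening'],ob['wrist_force'])
E
```

```text
[0.56478913 0.2318575  0.09063215] [ 0.01397948  0.98580997 -0.12369192  0.11262145] 0.6899501524273252 [-0.02808073  0.04028261 -0.8950945 ]
```

View pics/side3.png

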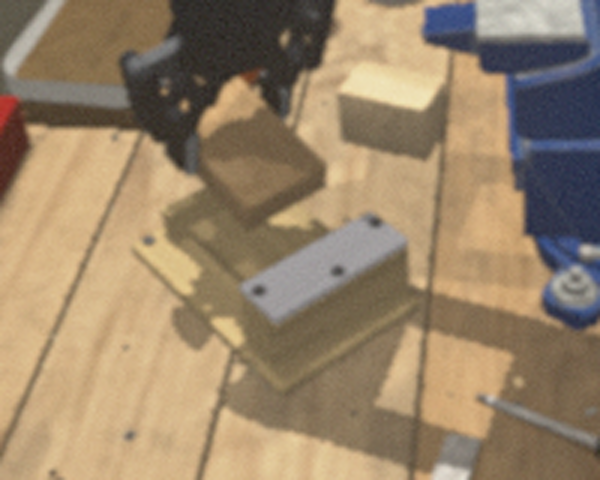

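The board is held tilted with its low end towards the lip. Its near-end bottom corners are at about (250,228) and (325,180) in the crop. I'll compare these with my prediction, and do the same for the lip corners.

```bash
python3 - <<'E'
from h import *
import pickle; s,w=pickle.load(open('sw.pkl','rb')); 
th=np.radians(-14.3); M=np.array([[np.cos(th),-np.sin(th),0],[np.sin(th),np.cos(th),0],[0,0,1]]); S=np.array([.5315,.240,.018])
W=lambda p:S+M@(np.array(p)/1000)
cr=lambda p:((proj(s,p)-180)*3).round(0)
for y in(30,-30):print('board near bottom',y,cr(W([-25,y,60])))
for p in[(-42,50,42),(-42,-50,42),(-77,50,42),(-77,-50,42),(77,35,18),(-87,55,-10),(-87,-55,-10),(87,55,-10)]:print(p,cr(W(p)))
ob=ctrl.get_obs(); print('tool axes in seat frame\n',(M.T@R.from_quat(ob['eef_rot'],scalar_first=True).as_matrix()).round(3), M.T@(ob['eef_pos']-S)*1e3)
E
```

```text
board near bottom 30 [244. 228.]
board near bottom -30 [324. 184.]
(-42, 50, 42) [235. 281.]
(-42, -50, 42) [368. 205.]
(-77, 50, 42) [270. 312.]
(-77, -50, 42) [404. 232.]
(77, 35, 18) [157. 205.]
(-87, 55, -10) [281. 390.]
(-87, -55, -10) [423. 299.]
(87, 55, -10) [129. 243.]
tool axes in seat frame
 [[ 0.974 -0.     0.226]
 [-0.    -1.     0.   ]
 [ 0.226 -0.    -0.974]] [34.26888292  0.33216964 72.6321478 ]
```

Request:
move_arm(
  plan=[0, 0, -0.4, 0, 0, 0, 0, 0, -0.8, 0, 0, 0, 0, 0, -1, 0, 0, 0, 0, 0, -1.12, 0, 0, 0, 0, 0, -1.12, 0, 0, 0, 0, 0, -1.12, 0, 0, 0],
)

```text
time_s: 7.08
eef_pos: [0.5646, 0.2322, 0.035]
eef_rot: [0.014, 0.986, -0.123, 0.113]
wrist_force: [-0.5, 0.3, -1.0]
opening: 0.685
grasp_force: 64.7
```

```bash
python3 - <<'E'
from h import *
s=snap('side')
a=cv2.resize(s['pixels'][200:320,210:350,::-1],(700,600),interpolation=cv2.INTER_CUBIC)
cv2.imwrite('pics/side4.png',a)
E
```

```text
(no output)
```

View pics/side4.png

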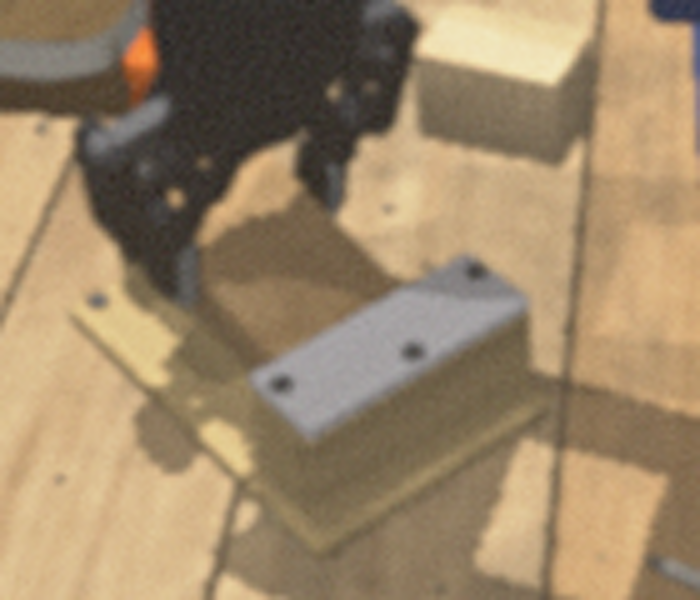

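The board has entered behind the lip and is clear of it. Its left edge meets the lip near (255,360) and its right edge near (398,280). A quick check on lateral centring.

```bash
python3 - <<'E'
from h import *
s=snap('side')
th=np.radians(-14.3); M=np.array([[np.cos(th),-np.sin(th),0],[np.sin(th),np.cos(th),0],[0,0,1]]); S=np.array([.5295,.2405,.018])
cr=lambda p:((proj(s,S+M@(np.array(p)/1000))-[210,200])*5).round(0)
a=np.array([.9744,0,.225]);n=np.array([-.225,0,.9744])
P=np.array([-23,0,4])
for y in(30,-30):print([cr(P+22*n+k*a+[0,y,0]) for k in(0,20,60)])
for p in[(-42,50,42),(-42,-50,42),(-77,50,42),(-77,-50,42),(-87,55,-10),(-87,-55,-10),(87,55,-10)]:print(p,cr(p))
E
```

```text
[array([274., 358.]), array([243., 322.]), array([182., 253.])]
[array([404., 284.]), array([372., 250.]), array([311., 186.])]
(-42, 50, 42) [246. 371.]
(-42, -50, 42) [466. 244.]
(-77, 50, 42) [304. 424.]
(-77, -50, 42) [527. 290.]
(-87, 55, -10) [323. 554.]
(-87, -55, -10) [558. 401.]
(87, 55, -10) [ 68. 307.]
```

Request:
move_arm(
  plan=[-0.14, 0.035, 0, 0, 0, 0, -0.28, 0.07, -0.01, 0, 0, 0, -0.42, 0.105, -0.02, 0, 0, 0, -0.42, 0.105, -0.02, 0, 0, 0],
)

```text
time_s: 7.68
eef_pos: [0.5421, 0.2375, 0.0331]
eef_rot: [0.014, 0.986, -0.123, 0.112]
wrist_force: [0.3, -0.5, -0.7]
opening: 0.687
grasp_force: 64.7
```

Request:
move_arm(
  plan=[-0.12, 0.03, 0, 0, 0, 0, -0.25, 0.065, 0, 0, 0, 0, -0.25, 0.065, 0, 0, 0, 0],
)

```text
time_s: 8.05
eef_pos: [0.5298, 0.2406, 0.0331]
eef_rot: [0.014, 0.986, -0.123, 0.112]
wrist_force: [-0.0, -0.2, -1.1]
opening: 0.685
grasp_force: 64.7
```

Request:
move_arm(
  plan=[0.01, 0, -0.05, 0.009, 0.037, 0, 0.015, 0, -0.1, 0.019, 0.073, 0, 0.02, -0.005, -0.155, 0.028, 0.11, 0, 0.025, -0.005, -0.21, 0.037, 0.147, 0, 0.025, -0.005, -0.26, 0.047, 0.183, 0, 0.025, -0.005, -0.3, 0.056, 0.22, 0, 0.025, -0.005, -0.3, 0.056, 0.22, 0, 0.025, -0.005, -0.3, 0.056, 0.22, 0],
)

```text
time_s: 9.05
eef_pos: [0.5316, 0.2402, 0.0181]
eef_rot: [0.0, 0.992, -0.124, -0.0]
wrist_force: [0.4, -0.3, -0.1]
opening: 0.684
grasp_force: 64.7
```

```bash
python3 - <<'E'
from h import *
s=snap('side')
cv2.imwrite('pics/side5.png',cv2.resize(s['pixels'][200:320,210:350,::-1],(700,600),interpolation=cv2.INTER_CUBIC))
ob=ctrl.get_obs();print(ob['eef_pos'],ob['wrist_force'],ob['torque'])
E
```

```text
[0.53149555 0.24024815 0.01816347] [ 0.02260697 -0.55277144 -0.55986167] [ 0.00315891 -0.02378869  0.00793039]
```

View pics/side5.png

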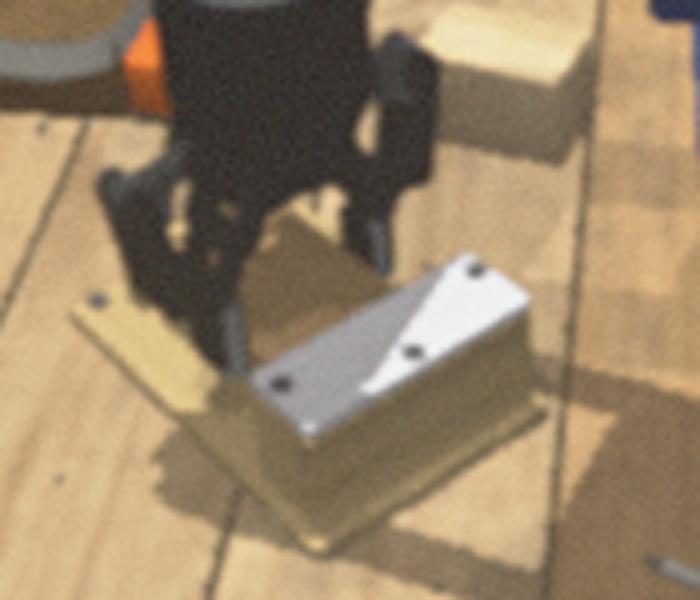

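The board lies flat with one end under the lip and no contact forces. I'll settle it the last millimetre and release.

Request:
move_arm(
  plan=[0, 0, -0.02, 0, 0, 0, 0, 0, -0.02, 0, 0, 0],
)

```text
time_s: 9.35
eef_pos: [0.5316, 0.2404, 0.0174]
eef_rot: [-0.0, 0.992, -0.124, 0.0]
wrist_force: [-0.0, -0.3, 0.5]
opening: 0.685
grasp_force: 64.8
```

Request:
move_arm(
  plan=[0, 0, 0, 0, 0, 0, 0, 0, 0, 0, 0, 0, 0, 0, 0, 0, 0, 0, 0, 0, 0, 0, 0, 0, 0, 0, 0, 0, 0, 0],
  grip=85,
)

```text
time_s: 9.98
eef_pos: [0.5318, 0.2402, 0.0173]
eef_rot: [-0.0, 0.992, -0.124, 0.0]
wrist_force: [0.0, 0.5, 0.2]
opening: 0.992
grasp_force: 0.0
```

Request:
move_arm(
  plan=[0, 0, 0.3, 0, 0, 0, 0, 0, 1, 0, 0, 0, 0, 0, 1.9, 0, 0, 0, 0.7, 0, 2.8, 0, 0, 0, 0.7, 0, 2.8, 0, 0, 0, 0.7, 0, 2.8, 0, 0, 0],
)

```text
time_s: 10.72
eef_pos: [0.5664, 0.2402, 0.1576]
eef_rot: [-0.0, 0.992, -0.124, -0.0]
wrist_force: [-0.3, 0.2, -0.4]
opening: 0.996
grasp_force: 0.0
```

```bash
python3 - <<'E'
from h import *
w=snap('wrist');s=snap('side')
a=cv2.resize(w['pixels'][:,:,::-1],(640,400)); b=cv2.resize(s['pixels'][190:315,200:400,::-1],(320,200),interpolation=cv2.INTER_CUBIC)
o=np.zeros((600,640,3),np.uint8); o[:400]=a; o[400:,:320]=b; cv2.imwrite('pics/end.png',o)
E
```

```text
(no output)
```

View pics/end.png

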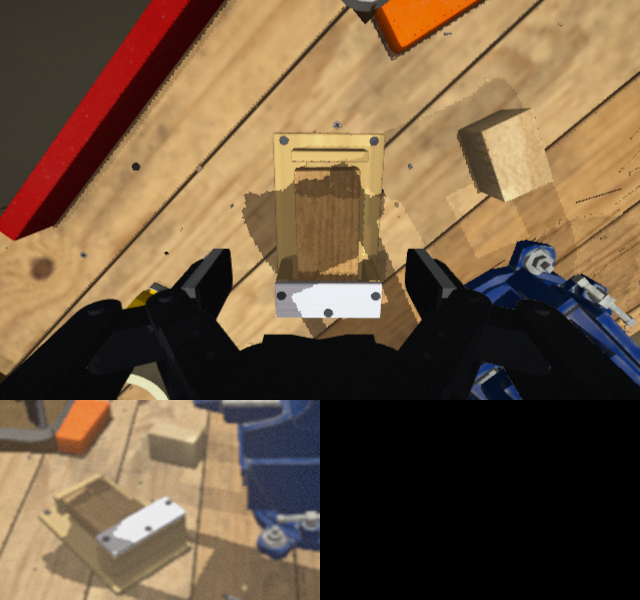

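The board lies flat in the cradle, spanning columns 295–360. Its far end is at row 167, just inside the stop (row 150–162), and its near end runs under the lip at row 282. The robot is clear of it, so I'm handing in.

```bash
python3 -c "
from bench import ctrl
print(ctrl.hand_in())"
```

```text
the job is handed in; nothing more can be done
None
```

The flat offcut lies flat in the sanding cradle, one end under the lip and the other behind the stop. It was released and handed in at about 11 s, and the two thicker offcuts were left alone.

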